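Snap the axle pin into the chassis bearing and tug-test it

ROBOT

A 6-joint arm with a two-finger parallel gripper is mounted at the origin on the work surface. World frame = base frame: x ahead of the robot, y to its left, z up, the work surface at z = 0. Lengths are in mm, angles in degrees, forces in N, time in s.
With the tool pointing down it reaches from about 350 to 850 mm from the base axis. Payload 8.1 kg.
Tool frame: the origin (TCP) lies at the very end of the fingers, on their centre line; the grasp point (between the pads) lies 19 mm behind it (r.grip_depth is the distance from the TCP to the grasp point, in mm); y points along the fingers, z is the direction in which the jaws open and shut, and the axes are right-handed (so a half turn about y gives the same grasp; the last joint's range is limited). The gripper opens to 85 mm and grips with 20 to 120 N. Pads are 22 mm wide; open, the fingers measure 114 mm over their backs; the gripper's body (76 mm by 85 mm) begins 54 mm behind the grasp point. The pads swing forward as they close: fully open they stand 13 mm farther back than shut.
Start: joints at [65.409, 7.471, 85.268, -0, 87.261, -4.893], TCP at [202.219, 564.901, 231.292] pointing down, gripper open.
Joint ranges: [-169.43, 169.43], [-51.17, 129.36], [1.28, 143.12], [-76.62, 256.62], [0, 156.53], [-152.29, 152.29]. Speed limits (degrees/s): [136.94, 136.94, 159.86, 180, 180, 180].

INTERFACE

Orientations are given as [roll, pitch, yaw] about the fixed x, y, z axes, in that order (R = Rz(yaw) Ry(pitch) Rx(roll)).
In Python, from bench import readout, eyes, r gives the robot as it stands. The module is installed in compiled form; this text tells all that it offers.
- The arm moves only by the tool move_arm, never from a script. Its argument "motion" is text: rows parted by semicolons, each of 6 numbers parted by spaces: the shift along the world's x, y, z in cm, then the turn, a rotation vector about the world's x, y, z in degrees. A call has 1 to 10 rows; each row is the pose to reach, as a shift and turn from the pose commanded when the call began; what a row does not reach only later rows make up. A row lasts 1/12 s, in which the tool goes at most 41.7 mm and 7.16 degrees, less where a joint would pass 70% of its speed; a pose out of reach is approached as far as the arm can. A call with a gripper value outside its range is refused whole. "fingers" is the finger opening in cm, from 0 to 8.54, set as the call begins (left out, the last holds). The fingers move at their own pace and stop on an object; "squeeze" is the grip in N (left out, the last holds). Time passes only in rows, so rows that repeat a pose let the fingers close. It gives the time, the measured TCP pose, the force and the opening at its end, in the units of the state.
- readout.sense(): the state, without advancing time (a new reading comes with each control period).
- eyes.snapshot(name): name is "side" or "top"; returns a dict with "image" (480x640x3 uint8, blue, green, red), "fx", "fy", "cx", "cy" (pixels), "dist_coeffs" ([k1, k2, p1, p2, k3] as OpenCV has them; the pictures are not rectified), "world_to_cam" (4x4, takes a point from world to camera coordinates). Camera axes: x right, y down, z forward; pixel columns grow to the right and rows downward; lengths in mm; the calibration is good to about 2 mm. A picture is of the moment at which its call begins. There is no depth.
- r.hand_in(): hands the job in, once; it reports no verdict.
The state is a dict: "time": time; "joint_pos": joint angles; "qd": joint speeds; "joint_efforts": joint torques, N m; "tool_pos": TCP position; "tcp_rot": TCP orientation; "ft_force": force on the tool from outside, world axes, zero at the start; "wrist_torque": the same for the moment, N m; "finger_gap": finger opening in mm.
Only numpy, scipy, OpenCV 4.12 (cv2) and the standard library are available. Lean on these libraries where they do the work, as an engineer would, in place of code of your own. Each camera call takes 0.05 s, during which the arm holds its last target. There are 200 camera calls.

TASK

Take the flanged axle pin out of the drilled wooden block and push it down into the hole of the bearing block on the chassis rail until its flange is fully home and the catch has snapped. Then, still gripping it, tug it straight up with a steady pull of about 12 N for about a second to prove that it is retained, and let go, leaving it standing in the bearing. The bearing floats on rubber: never push it with more than 25 N or pull it with more than 22 N, and leave the other things alone.

Things in the scene. Friction and masses are not known exactly. Their poses are not given: they have to be found in the camera images.
- pin: Turned steel axle pin, 88 mm tall, 80 g, upright; origin at its bottom tip, z up. From the tip: cone 8 mm tall widening from 8 to 17 mm diameter; 17 mm barb up to 13 mm; groove 10 mm diameter, 13 to 28 mm up; from 30 mm a 17 mm shank to 45 mm; then flange and grip. It starts hanging by its flange in one of the three holes of the wooden block with 2 mm play; only flange and grip show.
- pin_grip (a point): Middle of the pin's grip, on its axis, 69 mm above the tip. The grip is a plain round stem 14 mm diameter from 50 to 88 mm above the tip; below it the round flange, 28 mm diameter, 45 to 50 mm above the tip.
- rack: Pale timber offcut fixed to the bench, 85 x 200 x 50 mm; origin under its centre, y along its long side. Three vertical 21 mm through holes in a row on its y axis, at y = -60, 0, +60 mm, hold in any order the pin, a plain 18 mm black standoff rising 60 mm above the wood and a bolt with a wide hexagonal head.
- bush_top (a point): Centre of the hole's mouth at the upper face of the bearing block, 90 mm above the bench; z up, y along the rail. The block is aluminium, 42 mm square, let into the black chassis rail (50 mm wide), 2 mm proud of it; the round vertical hole is 18.4 mm wide with a 1 mm bevel. Fully home, the pin's flange lies on the block and its tip is 45 mm below this point.
- catch (a point): Point on the hole's axis 23.5 mm below the mouth. Two 6 mm thick spring catches, out of sight, stick into the hole from +y and -y at an unknown height within 8 mm of here. The pin needs up to about 12 N of push to pass them; they snap into its groove. Seated and snapped in, it can rise freely by 1 to 10 mm, different each time, before the catches hold it: feel for it.
- bush (a joint): Vertical give of the bearing block on its rubber mount, in m, 0 at rest, positive up, negative pushed down; stiffness 6 N per mm both ways (a 12 N pull lifts it 2 mm). The reading is no better than about 1 mm.
- standoff: Bystander: the plain black round standoff in the wooden block, 18 mm diameter, 110 mm tall; origin at its foot.
- bolt: Bystander: the hexagon-head bolt in the wooden block, head 31 mm over its corners and 13 mm high, resting on the wood; origin at the foot of its shank, 40 mm below the head.
- tape_measure: Bystander: black tape measure, 65 x 35 x 60 mm; origin under its centre.
- hardware_bin: Bystander: yellow open bin of nuts, 100 x 120 x 50 mm; origin under its centre.

How it is judged (in metres and radians):
On the way, in this order (a step that is already met when the one before it is completed fails the run):
1. the pin is pushed fully home in the bearing block: flange within 1.5 mm of the block (z of pin in the frame of bush_top below -0.0435 m and horizontal distance between pin and bush_top below 0.003 m), for 0.1 s.
2. the snapped-in pin is tugged upward with 9 to 16 N (bearing block lifted 1.5 to 2.67 mm) for 0.7 s without coming out (value of joint bush between 0.0015 and 0.00267 m and z of pin in the frame of bush_top below -0.034 m and horizontal distance between pin and bush_top below 0.003 m and contact force between the fingers and pin above 1 N), for 0.7 s.
At the end, for the whole second after the job is handed in: The pin stands released and at rest in the bearing block, retained by the catches: its flange at most 10 mm above the block, within 3 mm of the hole's centre and upright within 0.06 rad; the bearing block is back within 1 mm of its rest height (z of pin in the frame of bush_top below -0.035 m and horizontal distance between pin and bush_top below 0.003 m and angle between pin's own z axis and vertical below 0.06 rad and value of joint bush between -0.001 and 0.001 m and linear speed of pin below 0.02 m/s); the robot touches nothing.
It fails at once if the bearing is pushed down with more than 25 N (block 4.2 mm down) (value of joint bush below -0.0042 m).
It fails at once if the bearing is pulled up with more than 22 N (block 3.7 mm up) (value of joint bush above 0.0037 m).
It fails at once if another thing (standoff, bolt, tape measure, hardware bin) is moved by more than 30 mm (distance of any of standoff, bolt, tape_measure, hardware_bin from where it was at the start of the episode above 0.03 m).
It also fails if it takes over 72 s, if anything falls off the work surface, if the arm or the gripper's body presses on something with over 40 N, if the wrist force passes 120 N, or if a joint passes its speed limit or range.

## Working session

There is one attempt and no reset: what is moved stays moved. The work goes in short steps, Python scripts to look and compute and a tool call to move; the robot and the scene stay as the last step left them, time stands still between calls to the robot, and variables do not carry over. Pictures are saved under pics/ and viewed, about 8 in all and at most 12, crops included, and the job is handed in when it is done.

Besides the shell and the picture viewer there is one more tool, called after "Call:" by a JSON object that holds its "name" and its "arguments". move_arm: Moves the arm, as the interface text tells. Its arguments: {"type":"object","properties":{"motion":{"type":"string"},"fingers":{"type":"number"},"squeeze":{"type":"number"}},"required":["motion"]}

```bash
mkdir -p pics
python3 - <<'E'
from bench import readout, eyes, r
import cv2
print(readout.sense())
for n in("side","top"):
    s=eyes.snapshot(n); cv2.imwrite(f"pics/{n}0.png",s["image"])
    print(n,s["fx"],s["fy"],s["cx"],s["cy"],s["dist_coeffs"],s["world_to_cam"])
E
```

```text
{'time': 0.0, 'joint_pos': array([ 6.54090040e+01,  7.51520950e+00,  8.53278318e+01, -1.54554153e-04,
        8.72612730e+01, -4.89336914e+00]), 'qd': array([ 0.00452451,  0.0596344 ,  0.01124914,  0.00568162, -0.0434281 ,
       -0.03048049]), 'joint_efforts': array([-1.97176327e-03, -5.69399464e+01, -5.00542116e+01, -4.39092437e-04,
        1.52065273e-02,  4.42348187e-05]), 'tool_pos': array([201.99287231, 564.40771527, 230.25724134]), 'tcp_rot': array([-9.01039472e+01,  8.74436815e-03, -1.96976273e+01]), 'ft_force': array([0.4772427 , 0.71762081, 1.23259098]), 'wrist_torque': array([-0.01386099, -0.03513827,  0.04043179]), 'finger_gap': 86.03224241003213}
side 446.4079564069048 446.4079564069048 320.30218466365454 238.4162271033793 [-0.00264682  0.          0.          0.          0.        ] [[ 9.60726533e-01 -2.77327357e-01 -9.69873529e-03 -4.86164186e+02]
 [-1.46140089e-01 -4.75933534e-01 -8.67254488e-01  1.48225485e+02]
 [ 2.35897441e-01  8.34611771e-01 -4.97770618e-01  8.70340031e+02]
 [ 0.00000000e+00  0.00000000e+00  0.00000000e+00  1.00000000e+00]]
top 510.7260210749352 510.7260210749352 320.28895596121833 232.82120915854048 [0.0026587 0.        0.        0.        0.       ] [[ 1.74013625e-02 -9.99848539e-01 -3.02091495e-04  9.70729285e+00]
 [-9.84105060e-01 -1.70739559e-02 -1.76764565e-01  5.36435057e+02]
 [ 1.76732635e-01  3.37323405e-03 -9.84253116e-01  1.17500862e+03]
 [ 0.00000000e+00  0.00000000e+00  0.00000000e+00  1.00000000e+00]]
```

View pics/top0.png

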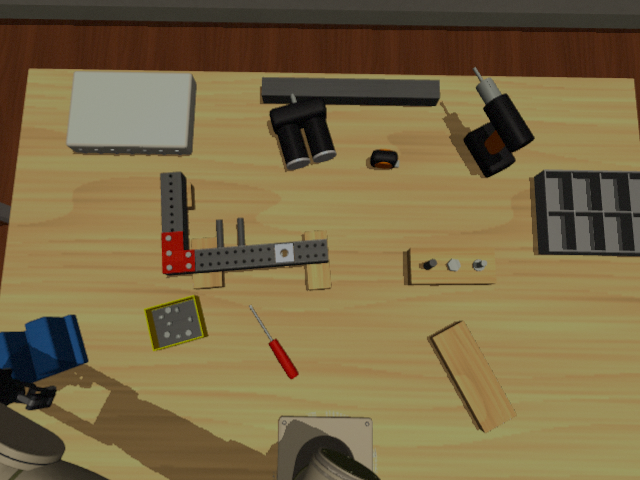

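View pics/side0.png

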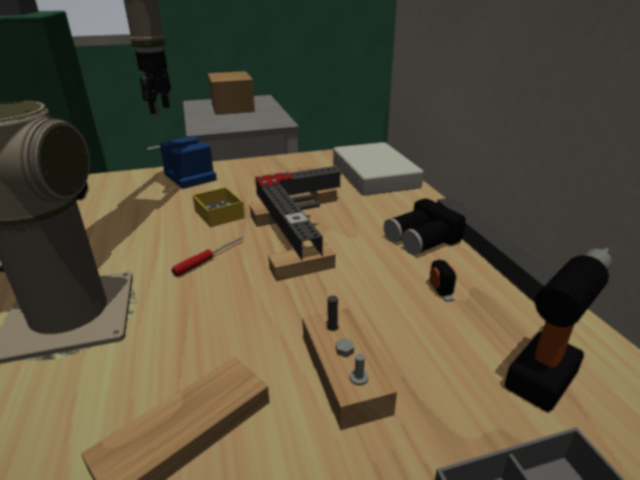

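Top view: the pin is at about (480,265), the bolt at (454,265), the standoff at (430,265) and the bearing at (285,253). Side view: the pin is at (359,370) and the bearing at (297,217). Next I'll view enlarged crops of these.

Run:
```python
import cv2,numpy as np
t=cv2.imread("pics/top0.png");s=cv2.imread("pics/side0.png")
def c(i,x,y,w=50,h=37): return cv2.convertScaleAbs(cv2.resize(i[y-h:y+h,x-w:x+w],(400,296),interpolation=cv2.INTER_CUBIC),alpha=1.4)
cv2.imwrite("pics/crop0.png",np.vstack([np.hstack([c(t,460,265),c(t,285,253)]),np.hstack([c(s,350,370),c(s,297,217)])]))
```

```text
(no output)
```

View pics/crop0.png

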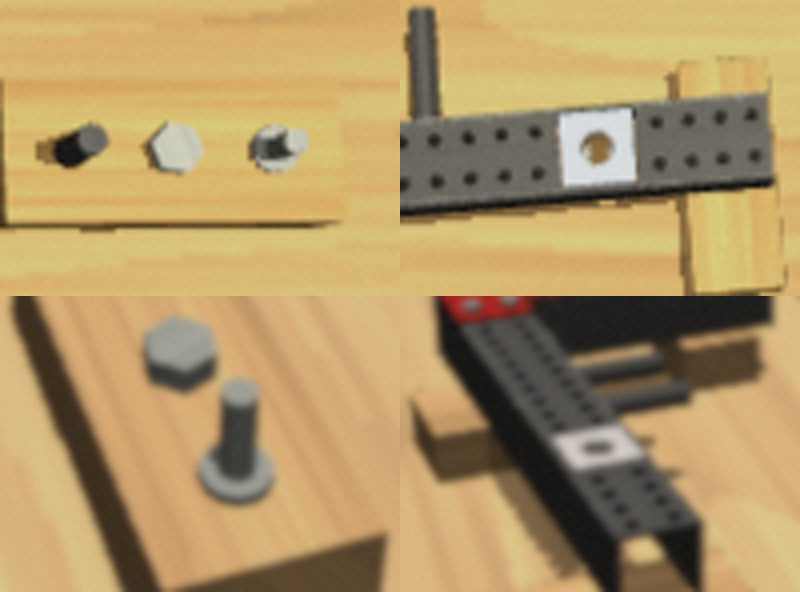

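```bash
cat > h.py <<'E'
import numpy as np,cv2
from bench import readout,eyes,r
def ray(s,p):
    K=np.array([[s["fx"],0,s["cx"]],[0,s["fy"],s["cy"]],[0,0,1]])
    u=cv2.undistortPoints(np.array([[p]],float),K,np.array(s["dist_coeffs"]))[0,0]
    T=np.array(s["world_to_cam"]);R=T[:3,:3]
    return -R.T@T[:3,3],R.T@np.array([u[0],u[1],1])
def atz(s,p,z):
    o,d=ray(s,p);return o+d*(z-o[2])/d[2]
def tri(A):
    M=np.zeros((3,3));b=np.zeros(3)
    for s,p in A:
        o,d=ray(s,p);d/=np.linalg.norm(d);P=np.eye(3)-np.outer(d,d);M+=P;b+=P@o
    return np.linalg.solve(M,b)
E
python3 - <<'E'
from h import *
np.set_printoptions(precision=1,suppress=True)
t=eyes.snapshot("top");s=eyes.snapshot("side")
for n,a,b,z in[("pintop",(482.9,262.6),(359.6,355.4),93),("flange",(477.6,264.9),(358.7,376.2),55),("hole",(283.9,252.6),(296.7,217.4),90)]:
    print(n,atz(t,a,z),atz(s,b,z),tri([(t,a),(s,b)]))
a,b=atz(t,(235+558/4-100,216+114/4),90),atz(t,(235+633/4-100,216+108/4),90);print("rail",b-a,np.degrees(np.arctan2(b[0]-a[0],b[1]-a[1])))
print("rack",atz(t,(410+0,228+227/4),0)-atz(t,(410+340/4,228+224/4),0))
E
```

```text
pintop [ 465.5 -353.    93. ] [ 463.8 -352.5   93. ] [ 464.7 -352.7   93.2]
flange [ 464.6 -352.4   55. ] [ 462.6 -355.8   55. ] [ 464.4 -353.1   51.9]
hole [481.1 101.6  90. ] [479.9 101.3  90. ] [480.5 101.6  89.9]
rail [  4.2 -43.    0. ] 174.37231058972966
rack [ -5.5 207.7   0. ]
```

Call:
{"name": "move_arm", "arguments": {"motion": "27.8 -46.5 0 0 0 -70.3;27.8 -46.5 0 0 0 -70.3;27.8 -46.5 0 0 0 -70.3;27.8 -46.5 0 0 0 -70.3;27.8 -46.5 0 0 0 -70.3;27.8 -46.5 0 0 0 -70.3;27.8 -46.5 0 0 0 -70.3;27.8 -46.5 0 0 0 -70.3;27.8 -46.5 0 0 0 -70.3;27.8 -46.5 0 0 0 -70.3", "fingers": 4.5, "squeeze": 40}}

```text
time: 1.03
tool_pos: [416.5, 205.4, 231.4]
tcp_rot: [-90.0, 0.0, -90.4]
ft_force: [0.1, 0.4, 0.2]
finger_gap: 44.7
```

Call:
{"name": "move_arm", "arguments": {"motion": "4.8 -55.8 0 0 0 0;4.8 -55.8 0 0 0 0;4.8 -55.8 0 0 0 0;4.8 -55.8 0 0 0 0;4.8 -55.8 0 0 0 0;4.8 -55.8 0 0 0 0;4.8 -55.8 0 0 0 0;4.8 -55.8 0 0 0 0;4.8 -55.8 0 0 0 0;4.8 -55.8 0 0 0 0"}}

```text
time: 1.87
tool_pos: [451.3, -210.1, 231.3]
tcp_rot: [-90.0, -0.0, -90.0]
ft_force: [0.9, 1.2, -0.0]
finger_gap: 44.9
```

```bash
python3 -c "
from bench import readout as q;s=q.sense();print(s['time'],s['tool_pos'],s['tcp_rot'])"
```

```text
1.8667 [ 451.34362803 -210.05206367  231.32114342] [-8.99774663e+01 -4.84792716e-03 -9.00178143e+01]
```

Call:
{"name": "move_arm", "arguments": {"motion": "1.35 -14.3 -2 0 0 0;1.35 -14.3 -2 0 0 0;1.35 -14.3 -2 0 0 0;1.35 -14.3 -2 0 0 0;1.35 -14.3 -8 0 0 0;1.35 -14.3 -11 0 0 0;1.35 -14.3 -11 0 0 0;1.35 -14.3 -11 0 0 0;1.35 -14.3 -11 0 0 0"}}

```text
time: 2.62
tool_pos: [465.4, -350.7, 122.3]
tcp_rot: [-90.0, 0.0, -90.0]
ft_force: [0.9, -0.8, 0.2]
finger_gap: 45.0
```

Run:
```python
from h import *
q=readout.sense();print(q['time'],q['tool_pos'],q['tcp_rot'],q['ft_force'])
t=eyes.snapshot("top");s=eyes.snapshot("side")
def c(i,x,y,w=50,h=37): return cv2.convertScaleAbs(cv2.resize(i[y-h:y+h,x-w:x+w],(400,296),interpolation=cv2.INTER_CUBIC),alpha=1.4)
cv2.imwrite("pics/c1.png",np.hstack([c(t["image"],470,255),c(s["image"],360,350)]))
```

```text
2.6167 [ 465.42167713 -350.67846576  122.27750927] [-9.00124706e+01  1.34450263e-02 -8.99742449e+01] [ 0.89812335 -0.78437021  0.18096502]
```

View pics/c1.png

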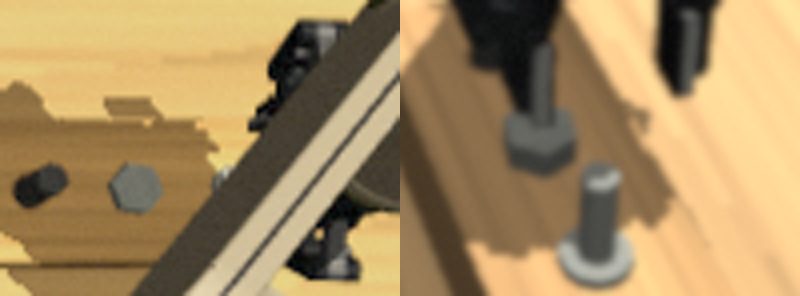

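The crop shows the fingers straddling the pin along x, with the standoff and bolt clear. I'll correct y by -2 mm and descend.

Call:
{"name": "move_arm", "arguments": {"motion": "-0.05 -0.2 -2 0 0 0;-0.05 -0.2 -4 0 0 0;-0.05 -0.2 -5.5 0 0 0;-0.05 -0.2 -6.1 0 0 0;-0.05 -0.2 -6.1 0 0 0;-0.05 -0.2 -6.1 0 0 0"}}

```text
time: 3.22
tool_pos: [465.7, -353.5, 62.3]
tcp_rot: [-89.9, -0.1, -90.0]
ft_force: [-0.2, 0.4, 0.3]
finger_gap: 45.4
```

Call:
{"name": "move_arm", "arguments": {"motion": "0 0 0 0 0 0;0 0 0 0 0 0;0 0 0 0 0 0;0 0 0 0 0 0;0 0 0 0 0 0;0 0 0 0 0 0", "fingers": 0.5, "squeeze": 60}}

```text
time: 3.72
tool_pos: [465.6, -353.6, 62.0]
tcp_rot: [-89.9, -0.1, -90.0]
ft_force: [-1.1, 0.5, 7.0]
finger_gap: 12.6
```

Call:
{"name": "move_arm", "arguments": {"motion": "0 0 1 0 0 0;0 0 2 0 0 0;0 0 4 0 0 0;0 0 6 0 0 0;0 0 8 0 0 0;0 0 11 0 0 0;0 0 13.8 0 0 0;0 0 13.8 0 0 0;0 0 13.8 0 0 0"}}

```text
time: 4.47
tool_pos: [466.0, -354.0, 202.0]
tcp_rot: [-89.8, -0.2, -90.0]
ft_force: [-0.2, -0.6, -0.8]
finger_gap: 12.5
```

Run:
```python
from h import *
q=readout.sense();print(q['time'],q['tool_pos'],q['ft_force'],q['finger_gap'])
s=eyes.snapshot("side");i=s["image"]
cv2.imwrite("pics/c2.png",cv2.convertScaleAbs(cv2.resize(i[240:390,290:430],None,fx=4,fy=4,interpolation=cv2.INTER_CUBIC),alpha=1.4))
```

```text
4.4667 [ 466.03059066 -354.03094469  202.00225011] [-0.19212935 -0.59401964 -0.76635142] 12.503306984017444
```

View pics/c2.png

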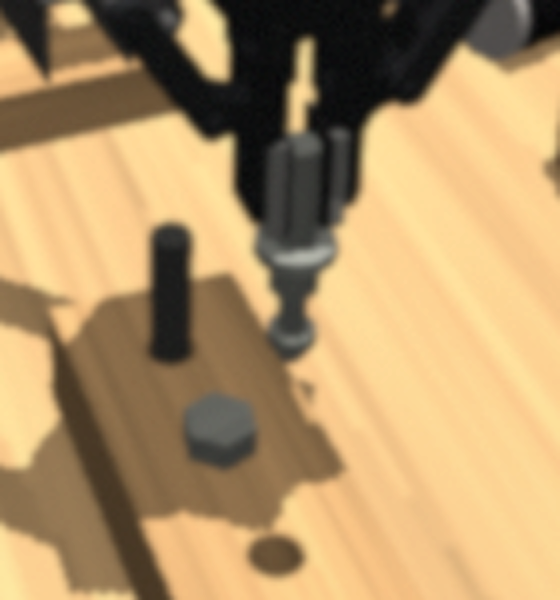

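The crop shows the pin held below the jaws, near upright, with its tip at about (291,352); the rack hole is empty. I'll carry it to the bearing.

Call:
{"name": "move_arm", "arguments": {"motion": "1.55 45.4 0 0 0 0;1.55 45.4 0 0 0 0;1.55 45.4 0 0 0 0;1.55 45.4 0 0 0 0;1.55 45.4 0 0 0 0;1.55 45.4 0 0 0 0;1.55 45.4 0 0 0 0;1.55 45.4 0 0 0 0;1.55 45.4 0 0 0 0;1.55 45.4 0 0 0 0"}}

```text
time: 5.35
tool_pos: [477.5, 65.5, 196.8]
tcp_rot: [-90.1, -0.0, -90.0]
ft_force: [1.1, -0.0, -0.7]
finger_gap: 12.0
```

Call:
{"name": "move_arm", "arguments": {"motion": "0 3.5 -2 0 0 0;0 3.5 -4 0 0 0;0 3.5 -4 0 0 0;0 3.5 -4 0 0 0"}}

```text
time: 5.68
tool_pos: [476.8, 98.4, 156.0]
tcp_rot: [-90.3, -0.1, -89.9]
ft_force: [-0.3, -0.7, 0.3]
finger_gap: 12.4
```

Run:
```python
from h import *
q=readout.sense();print(q['time'],q['tool_pos'],q['tcp_rot'],q['ft_force'],q['finger_gap'])
s=eyes.snapshot("side");t=eyes.snapshot("top")
c=lambda i,x,y:cv2.convertScaleAbs(cv2.resize(i[y:y+100,x:x+66],None,fx=6,fy=6,interpolation=cv2.INTER_CUBIC),alpha=1.8)
cv2.imwrite("pics/c3.png",np.hstack([c(s["image"],264,145),c(t["image"],252,200)]))
```

```text
5.6833 [476.79669081  98.43823826 155.98454424] [-9.03172303e+01 -5.62439023e-02 -8.99292919e+01] [-0.34421444 -0.69067593  0.28946583] 12.433337169069421
```

View pics/c3.png

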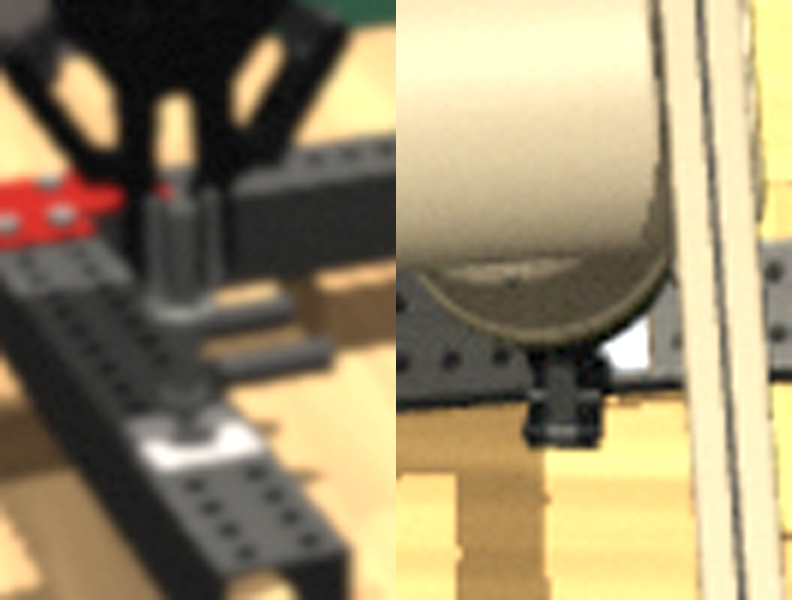

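The side crop shows the tip hovering over the bright block near (190,430), slightly short of the hole. I'll correct it and let it settle.

Call:
{"name": "move_arm", "arguments": {"motion": "0.46 0.23 0 0 0 0;0.46 0.23 0 0 0 0;0.46 0.23 0 0 0 0;0.46 0.23 0 0 0 0"}}

```text
time: 6.12
tool_pos: [484.1, 100.4, 158.9]
tcp_rot: [-89.9, 0.0, -90.1]
ft_force: [-0.8, -0.6, -1.0]
finger_gap: 12.1
```

Run:
```python
from h import *
for k in range(3):
    s=eyes.snapshot("side");q=readout.sense();print(q['time'],q['tool_pos'],q['tcp_rot'],q['ft_force'])
i=s["image"]
K=np.array([[s["fx"],0,s["cx"]],[0,s["fy"],s["cy"]],[0,0,1]]);T=np.array(s["world_to_cam"])
p=q['tool_pos']+[-.8,.9,0]
for dz in(-57,-12,-7,31): 
    u=cv2.projectPoints((p+[0,0,dz])[None],cv2.Rodrigues(T[:3,:3])[0],T[:3,3],K,np.array(s["dist_coeffs"]))[0].ravel();print(dz,u,(u-[264,145]+.5)*8)
cv2.imwrite("pics/c4.png",cv2.convertScaleAbs(cv2.resize(i[160:230,264:334],None,fx=8,fy=8,interpolation=cv2.INTER_CUBIC),alpha=2))
```

```text
6.1667 [483.86765115 100.47353364 158.70286783] [-8.99669140e+01  2.40963495e-03 -9.00410435e+01] [-0.2219168  -0.22760758 -0.85950384]
6.2167 [483.72867515 100.57362655 158.57057439] [-8.99804479e+01  1.45240560e-03 -9.00305863e+01] [ 0.06932847  0.57605999 -1.48829151]
6.2667 [483.65574916 100.65205479 158.48780001] [-8.99853727e+01  1.95927174e-03 -9.00207895e+01] [ 0.46777324 -0.15496076 -0.19461163]
-57 [297.7651077  212.69378331] [274.1208616  545.55026645]
-12 [297.06310259 194.62614859] [268.50482071 401.00918868]
-7 [296.98316256 192.56841191] [267.86530048 384.54729526]
31 [296.36238201 176.5867698 ] [262.89905608 256.69415841]
```

View pics/c4.png

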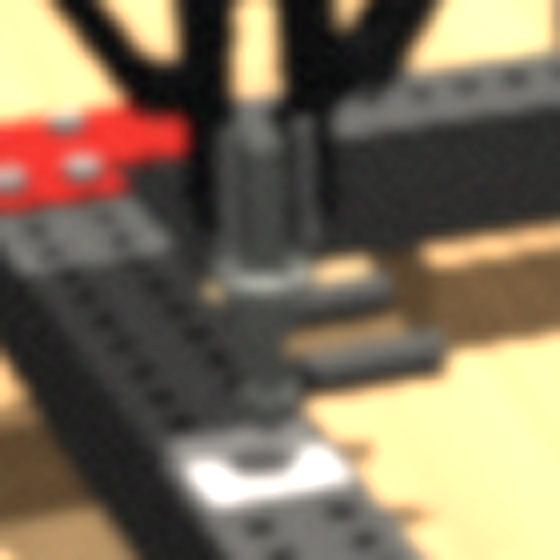

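Side crop: flange centre at about (263,275), tip at (270,415), block hole at (262,457). The pin looks upright, and both the image and the TCP figures ask for about -2 mm in x. I'll correct that and descend gently.

Call:
{"name": "move_arm", "arguments": {"motion": "-0.2 0 0 0 0 0;-0.2 0 0 0 0 0;-0.2 0 -0.4 0 0 0;-0.2 0 -0.8 0 0 0;-0.2 0 -0.8 0 0 0;-0.2 0 -0.8 0 0 0;-0.2 0 -0.8 0 0 0"}}

```text
time: 6.85
tool_pos: [481.4, 100.9, 150.1]
tcp_rot: [-90.0, -0.0, -90.0]
ft_force: [0.0, -0.3, -1.2]
finger_gap: 12.4
```

Call:
{"name": "move_arm", "arguments": {"motion": "0 0 -0.2 0 0 0;0 0 -0.4 0 0 0;0 0 -0.4 0 0 0;0 0 -0.4 0 0 0"}}

```text
time: 7.18
tool_pos: [481.4, 100.9, 146.1]
tcp_rot: [-90.0, -0.0, -90.0]
ft_force: [-0.5, 0.1, -0.8]
finger_gap: 12.3
```

Settled exactly as planned. I'll continue down in 3 mm steps.

Call:
{"name": "move_arm", "arguments": {"motion": "0 0 -0.2 0 0 0;0 0 -0.4 0 0 0;0 0 -0.4 0 0 0;0 0 -0.4 0 0 0"}}

```text
time: 7.52
tool_pos: [481.4, 100.9, 142.1]
tcp_rot: [-90.0, 0.0, -90.0]
ft_force: [-0.3, 0.3, -1.3]
finger_gap: 12.1
```

Call:
{"name": "move_arm", "arguments": {"motion": "0 0 -0.15 0 0 0;0 0 -0.3 0 0 0;0 0 -0.3 0 0 0;0 0 -0.3 0 0 0"}}

```text
time: 7.85
tool_pos: [481.6, 101.3, 139.4]
tcp_rot: [-90.0, 0.0, -90.0]
ft_force: [-1.0, 2.2, 0.8]
finger_gap: 11.9
```

Call:
{"name": "move_arm", "arguments": {"motion": "0 0.07 0 0 0 0;0 0.07 -0.1 0 0 0;0 0.07 -0.2 0 0 0;0 0.07 -0.2 0 0 0"}}

```text
time: 8.18
tool_pos: [481.3, 101.8, 136.8]
tcp_rot: [-90.0, 0.0, -90.0]
ft_force: [-0.5, 2.8, -1.0]
finger_gap: 12.5
```

Call:
{"name": "move_arm", "arguments": {"motion": "0 0.06 0 0 0 0;0 0.06 -0.1 0 0 0;0 0.06 -0.2 0 0 0;0 0.06 -0.2 0 0 0"}}

```text
time: 8.52
tool_pos: [481.4, 102.2, 135.0]
tcp_rot: [-90.0, -0.0, -90.0]
ft_force: [-1.3, 4.1, -0.3]
finger_gap: 12.0
```

Call:
{"name": "move_arm", "arguments": {"motion": "0 0 -0.1 0 0 0;0 0 -0.2 0 0 0;0 0 -0.2 0 0 0;0 0 -0.2 0 0 0"}}

```text
time: 8.85
tool_pos: [481.4, 102.2, 133.1]
tcp_rot: [-90.0, 0.0, -90.0]
ft_force: [-1.7, 2.6, -0.9]
finger_gap: 12.0
```

Call:
{"name": "move_arm", "arguments": {"motion": "-0.03 0.06 0 0 0 0;-0.03 0.06 0 0 0 0;-0.03 0.06 0 0 0 0"}}

```text
time: 9.1
tool_pos: [481.3, 102.6, 133.3]
tcp_rot: [-90.0, -0.0, -90.0]
ft_force: [-1.3, 0.6, -0.7]
finger_gap: 12.4
```

Call:
{"name": "move_arm", "arguments": {"motion": "0 0 -0.1 0 0 0;0 0 -0.2 0 0 0;0 0 -0.2 0 0 0;0 0 -0.2 0 0 0"}}

```text
time: 9.43
tool_pos: [481.3, 102.6, 131.2]
tcp_rot: [-90.0, -0.0, -90.0]
ft_force: [-0.6, 1.4, -1.7]
finger_gap: 12.3
```

Centred. Now down 2 mm at a time, watching the axial force.

Call:
{"name": "move_arm", "arguments": {"motion": "0 0.02 -0.1 0 0 0;0 0.02 -0.2 0 0 0;0 0.02 -0.3 0 0 0;0 0.02 -0.3 0 0 0;0 0.02 -0.3 0 0 0"}}

```text
time: 9.85
tool_pos: [481.2, 102.9, 128.2]
tcp_rot: [-90.0, -0.0, -90.0]
ft_force: [0.2, -0.6, 0.1]
finger_gap: 12.2
```

Call:
{"name": "move_arm", "arguments": {"motion": "0 0 -0.1 0 0 0;0 0 -0.2 0 0 0;0 0 -0.2 0 0 0;0 0 -0.2 0 0 0"}}

```text
time: 10.18
tool_pos: [481.2, 102.9, 126.2]
tcp_rot: [-90.0, -0.0, -90.0]
ft_force: [-0.5, -0.2, -0.1]
finger_gap: 12.3
```

Call:
{"name": "move_arm", "arguments": {"motion": "0 0 -0.1 0 0 0;0 0 -0.2 0 0 0;0 0 -0.2 0 0 0;0 0 -0.2 0 0 0"}}

```text
time: 10.52
tool_pos: [481.4, 103.1, 124.5]
tcp_rot: [-90.0, 0.0, -90.0]
ft_force: [-0.1, 1.6, 0.8]
finger_gap: 12.1
```

Call:
{"name": "move_arm", "arguments": {"motion": "0 0 -0.1 0 0 0;0 0 -0.2 0 0 0;0 0 -0.2 0 0 0;0 0 -0.2 0 0 0"}}

```text
time: 10.85
tool_pos: [481.6, 102.9, 122.6]
tcp_rot: [-90.0, -0.0, -90.0]
ft_force: [-0.7, 2.0, 3.5]
finger_gap: 12.1
```

Call:
{"name": "move_arm", "arguments": {"motion": "0 0 -0.1 0 0 0;0 0 -0.2 0 0 0;0 0 -0.2 0 0 0;0 0 -0.2 0 0 0"}}

```text
time: 11.18
tool_pos: [481.5, 103.0, 120.4]
tcp_rot: [-90.0, 0.0, -90.0]
ft_force: [0.6, 0.8, 4.7]
finger_gap: 12.4
```

Call:
{"name": "move_arm", "arguments": {"motion": "0 0 -0.1 0 0 0;0 0 -0.2 0 0 0;0 0 -0.2 0 0 0;0 0 -0.2 0 0 0"}}

```text
time: 11.52
tool_pos: [480.8, 102.9, 117.6]
tcp_rot: [-90.1, -0.0, -90.0]
ft_force: [1.8, 0.5, -1.4]
finger_gap: 12.5
```

Call:
{"name": "move_arm", "arguments": {"motion": "0 0 -0.1 0 0 0;0 0 -0.2 0 0 0;0 0 -0.3 0 0 0;0 0 -0.3 0 0 0;0 0 -0.3 0 0 0"}}

```text
time: 11.93
tool_pos: [481.1, 103.0, 115.1]
tcp_rot: [-90.0, -0.0, -90.0]
ft_force: [0.0, 0.5, -1.1]
finger_gap: 12.1
```

Call:
{"name": "move_arm", "arguments": {"motion": "0 0 -0.1 0 0 0;0 0 -0.2 0 0 0;0 0 -0.3 0 0 0;0 0 -0.3 0 0 0;0 0 -0.3 0 0 0"}}

```text
time: 12.35
tool_pos: [481.3, 103.0, 112.2]
tcp_rot: [-90.0, 0.0, -90.0]
ft_force: [-0.4, 0.5, -0.2]
finger_gap: 12.6
```

Call:
{"name": "move_arm", "arguments": {"motion": "0 0 -0.1 0 0 0;0 0 -0.2 0 0 0;0 0 -0.2 0 0 0;0 0 -0.2 0 0 0"}}

```text
time: 12.68
tool_pos: [480.9, 102.9, 109.8]
tcp_rot: [-90.0, -0.0, -90.0]
ft_force: [0.1, 1.6, -1.8]
finger_gap: 12.2
```

Call:
{"name": "move_arm", "arguments": {"motion": "0 0 -0.1 0 0 0;0 0 -0.2 0 0 0;0 0 -0.2 0 0 0;0 0 -0.2 0 0 0"}}

```text
time: 13.02
tool_pos: [481.1, 102.9, 108.1]
tcp_rot: [-90.0, -0.0, -90.0]
ft_force: [-0.0, 0.5, -0.7]
finger_gap: 12.0
```

Call:
{"name": "move_arm", "arguments": {"motion": "0 0 -0.1 0 0 0;0 0 -0.15 0 0 0;0 0 -0.15 0 0 0;0 0 -0.15 0 0 0"}}

```text
time: 13.35
tool_pos: [481.2, 102.9, 106.7]
tcp_rot: [-90.0, -0.0, -90.0]
ft_force: [0.2, 0.5, -0.8]
finger_gap: 12.2
```

Call:
{"name": "move_arm", "arguments": {"motion": "0 0 -0.1 0 0 0;0 0 -0.15 0 0 0;0 0 -0.15 0 0 0;0 0 -0.15 0 0 0"}}

```text
time: 13.68
tool_pos: [481.2, 102.9, 105.2]
tcp_rot: [-90.0, -0.0, -90.0]
ft_force: [-0.9, 0.7, -1.3]
finger_gap: 12.3
```

Call:
{"name": "move_arm", "arguments": {"motion": "0 0 -0.1 0 0 0;0 0 -0.15 0 0 0;0 0 -0.15 0 0 0;0 0 -0.15 0 0 0"}}

```text
time: 14.02
tool_pos: [481.2, 102.9, 103.7]
tcp_rot: [-90.0, 0.0, -90.0]
ft_force: [0.5, 0.1, -0.8]
finger_gap: 12.4
```

Call:
{"name": "move_arm", "arguments": {"motion": "0 0 -0.1 0 0 0;0 0 -0.1 0 0 0;0 0 -0.1 0 0 0"}}

```text
time: 14.27
tool_pos: [481.2, 102.9, 102.7]
tcp_rot: [-90.0, -0.0, -90.0]
ft_force: [-1.0, -0.5, -1.7]
finger_gap: 12.6
```

Call:
{"name": "move_arm", "arguments": {"motion": "0 0 -0.1 0 0 0;0 0 -0.1 0 0 0;0 0 -0.1 0 0 0"}}

```text
time: 14.52
tool_pos: [481.3, 103.0, 101.9]
tcp_rot: [-90.0, 0.0, -90.0]
ft_force: [-0.4, 0.9, 0.6]
finger_gap: 12.1
```

Call:
{"name": "move_arm", "arguments": {"motion": "0 0 -0.1 0 0 0;0 0 -0.1 0 0 0;0 0 -0.1 0 0 0"}}

```text
time: 14.77
tool_pos: [481.4, 103.0, 101.2]
tcp_rot: [-90.0, 0.0, -90.0]
ft_force: [-2.2, 0.6, 4.1]
finger_gap: 12.1
```

Call:
{"name": "move_arm", "arguments": {"motion": "0 0 -0.1 0 0 0;0 0 -0.1 0 0 0;0 0 -0.1 0 0 0"}}

```text
time: 15.02
tool_pos: [481.5, 103.0, 100.5]
tcp_rot: [-90.0, 0.0, -90.0]
ft_force: [-3.4, 0.1, 8.4]
finger_gap: 12.1
```

Call:
{"name": "move_arm", "arguments": {"motion": "0 0 -0.1 0 0 0;0 0 -0.1 0 0 0;0 0 -0.1 0 0 0;0 0 -0.1 0 0 0"}}

```text
time: 15.35
tool_pos: [481.5, 103.1, 99.9]
tcp_rot: [-90.0, 0.0, -90.0]
ft_force: [-6.0, 0.7, 12.0]
finger_gap: 12.1
```

Call:
{"name": "move_arm", "arguments": {"motion": "0 0 0.1 0 0 0;0 0 0.2 0 0 0;0 0 0.3 0 0 0;0 0 0.3 0 0 0;0 0 0.3 0 0 0"}}

```text
time: 15.77
tool_pos: [481.4, 103.0, 101.7]
tcp_rot: [-90.0, 0.0, -90.0]
ft_force: [1.1, 1.3, 1.3]
finger_gap: 12.5
```

Call:
{"name": "move_arm", "arguments": {"motion": "0 0 0.1 0 0 0;0 0 0.1 0 0 0;0 0 0.1 0 0 0"}}

```text
time: 16.02
tool_pos: [481.1, 102.9, 102.5]
tcp_rot: [-90.0, -0.0, -90.0]
ft_force: [0.2, 1.1, -1.0]
finger_gap: 12.5
```

Call:
{"name": "move_arm", "arguments": {"motion": "0 0 0.1 0 0 0;0 0 0.1 0 0 0;0 0 0.1 0 0 0"}}

```text
time: 16.27
tool_pos: [481.2, 102.9, 103.7]
tcp_rot: [-90.0, -0.0, -90.0]
ft_force: [0.0, 0.8, -0.9]
finger_gap: 12.2
```

Call:
{"name": "move_arm", "arguments": {"motion": "0 0 0.1 0 0 0;0 0 0.1 0 0 0;0 0 0.1 0 0 0"}}

```text
time: 16.52
tool_pos: [481.3, 103.0, 104.9]
tcp_rot: [-90.0, -0.0, -90.0]
ft_force: [-0.2, 2.2, -0.7]
finger_gap: 11.7
```

Call:
{"name": "move_arm", "arguments": {"motion": "0 0 0.1 0 0 0;0 0 0.1 0 0 0;0 0 0.1 0 0 0"}}

```text
time: 16.77
tool_pos: [481.3, 103.0, 105.9]
tcp_rot: [-90.0, -0.0, -90.0]
ft_force: [0.2, 0.4, -0.4]
finger_gap: 12.2
```

Call:
{"name": "move_arm", "arguments": {"motion": "0 0 0.1 0 0 0;0 0 0.1 0 0 0;0 0 0.1 0 0 0"}}

```text
time: 17.02
tool_pos: [481.3, 103.0, 106.9]
tcp_rot: [-90.0, 0.0, -90.0]
ft_force: [0.1, -0.3, -0.3]
finger_gap: 12.3
```

Call:
{"name": "move_arm", "arguments": {"motion": "0 0 0.1 0 0 0;0 0 0.1 0 0 0;0 0 0.1 0 0 0"}}

```text
time: 17.27
tool_pos: [481.3, 103.0, 107.8]
tcp_rot: [-90.0, 0.0, -90.0]
ft_force: [-0.3, -0.5, -0.6]
finger_gap: 12.3
```

Call:
{"name": "move_arm", "arguments": {"motion": "0 0 0.1 0 0 0;0 0 0.1 0 0 0;0 0 0.1 0 0 0"}}

```text
time: 17.52
tool_pos: [481.3, 103.0, 108.9]
tcp_rot: [-90.0, 0.0, -90.0]
ft_force: [0.3, 0.1, -1.6]
finger_gap: 12.4
```

Call:
{"name": "move_arm", "arguments": {"motion": "0 0 0.1 0 0 0;0 0 0.1 0 0 0;0 0 0.1 0 0 0"}}

```text
time: 17.77
tool_pos: [481.2, 102.9, 109.8]
tcp_rot: [-90.0, -0.0, -90.0]
ft_force: [0.1, -0.2, -1.0]
finger_gap: 12.4
```

Call:
{"name": "move_arm", "arguments": {"motion": "0 0 0.1 0 0 0;0 0 0.1 0 0 0;0 0 0.1 0 0 0"}}

```text
time: 18.02
tool_pos: [481.0, 102.9, 110.4]
tcp_rot: [-90.0, -0.0, -90.0]
ft_force: [1.4, -0.7, -4.4]
finger_gap: 12.2
```

Call:
{"name": "move_arm", "arguments": {"motion": "0 0 0.1 0 0 0;0 0 0.1 0 0 0;0 0 0.1 0 0 0"}}

```text
time: 18.27
tool_pos: [480.9, 102.9, 111.2]
tcp_rot: [-90.0, -0.0, -90.0]
ft_force: [2.1, -0.2, -9.2]
finger_gap: 11.9
```

Call:
{"name": "move_arm", "arguments": {"motion": "0 0 0.04 0 0 0;0 0 0.09 0 0 0;0 0 0.09 0 0 0;0 0 0.09 0 0 0"}}

```text
time: 18.6
tool_pos: [480.8, 102.9, 112.1]
tcp_rot: [-90.1, -0.0, -90.0]
ft_force: [2.3, 0.5, -13.2]
finger_gap: 12.1
```

Call:
{"name": "move_arm", "arguments": {"motion": "0 0 0 0 0 0;0 0 0 0 0 0;0 0 0 0 0 0"}}

```text
time: 18.85
tool_pos: [480.9, 102.9, 112.3]
tcp_rot: [-90.1, -0.0, -90.0]
ft_force: [1.5, 0.5, -14.3]
finger_gap: 12.2
```

Call:
{"name": "move_arm", "arguments": {"motion": "0 0 -0.02 0 0 0;0 0 -0.02 0 0 0;0 0 -0.02 0 0 0;0 0 -0.02 0 0 0;0 0 -0.02 0 0 0;0 0 -0.02 0 0 0;0 0 -0.02 0 0 0;0 0 -0.02 0 0 0;0 0 -0.02 0 0 0;0 0 -0.02 0 0 0"}}

```text
time: 19.68
tool_pos: [481.0, 103.0, 112.4]
tcp_rot: [-90.0, -0.0, -90.0]
ft_force: [-0.7, -0.2, -15.3]
finger_gap: 12.1
```

Run:
```python
from h import *
for k in range(6):
    s=eyes.snapshot("side");q=readout.sense();print(q['time'],q['tool_pos'],q['ft_force'])
```

```text
19.7333 [481.04587613 102.95663012 112.354856  ] [  0.02659151   0.57839019 -14.51494795]
19.7833 [481.05993647 102.92790847 112.36328476] [ -1.20835072   0.93546985 -15.0367661 ]
19.8333 [481.08035984 102.92409357 112.36651055] [ -1.17767421   0.64199659 -15.06757702]
19.8833 [481.07056302 102.94908565 112.37741124] [ -0.35078633   0.92768591 -14.5375901 ]
19.9333 [481.06121997 102.93908095 112.365031  ] [ -0.35907108  -0.21174885 -14.29350765]
19.9833 [481.11496391 102.93636437 112.41277572] [ -0.80006441   0.84209073 -15.12817563]
```

Net pull is about 14 N. I'll ease it to about 12 N and hold for another second, for margin.

Call:
{"name": "move_arm", "arguments": {"motion": "0 0 -0.04 0 0 0;0 0 -0.04 0 0 0;0 0 -0.04 0 0 0;0 0 -0.04 0 0 0;0 0 -0.04 0 0 0;0 0 -0.04 0 0 0;0 0 -0.04 0 0 0;0 0 -0.04 0 0 0;0 0 -0.04 0 0 0;0 0 -0.04 0 0 0"}}

```text
time: 20.82
tool_pos: [481.2, 102.9, 112.1]
tcp_rot: [-90.0, 0.0, -90.0]
ft_force: [-2.0, 0.1, -13.5]
finger_gap: 12.4
```

Call:
{"name": "move_arm", "arguments": {"motion": "0 0 0 0 0 0;0 0 0 0 0 0;0 0 0 0 0 0;0 0 0 0 0 0"}}

```text
time: 21.15
tool_pos: [481.2, 103.0, 112.1]
tcp_rot: [-90.0, 0.0, -90.0]
ft_force: [-1.6, -0.5, -12.8]
finger_gap: 12.4
```

Call:
{"name": "move_arm", "arguments": {"motion": "0 0 -0.2 0 0 0;0 0 -0.4 0 0 0;0 0 -0.6 0 0 0;0 0 -0.8 0 0 0;0 0 -0.95 0 0 0;0 0 -0.95 0 0 0;0 0 -0.95 0 0 0"}}

```text
time: 21.73
tool_pos: [481.9, 103.3, 104.0]
tcp_rot: [-89.9, 0.0, -90.0]
ft_force: [-6.1, 0.9, -0.6]
finger_gap: 12.3
```

Call:
{"name": "move_arm", "arguments": {"motion": "0 0 0 0 0 0;0 0 0 0 0 0;0 0 0 0 0 0;0 0 0 0 0 0;0 0 0 0 0 0;0 0 0 0 0 0", "fingers": 4.5}}

```text
time: 22.23
tool_pos: [481.7, 102.9, 102.9]
tcp_rot: [-89.9, 0.0, -90.0]
ft_force: [-0.4, -0.7, -0.3]
finger_gap: 44.9
```

Call:
{"name": "move_arm", "arguments": {"motion": "0 0 1 0 0 0;0 0 3 0 0 0;0 0 6 0 0 0;0 0 9 0 0 0;0 0 12 0 0 0;0 0 12 0 0 0;-8 10 12 0 0 0;-8 10 12 0 0 0;-8 10 12 0 0 0;-8 10 12 0 0 0"}}

```text
time: 23.07
tool_pos: [397.8, 207.2, 223.3]
tcp_rot: [-90.0, 0.1, -89.8]
ft_force: [-0.1, 0.7, -0.2]
finger_gap: 44.9
```

Run:
```python
from h import *
s=eyes.snapshot("side");t=eyes.snapshot("top");q=readout.sense();print(q['time'],q['tool_pos'],q['ft_force'])
c=lambda i,x,y:cv2.convertScaleAbs(cv2.resize(i[y:y+100,x:x+66],None,fx=6,fy=6,interpolation=cv2.INTER_CUBIC),alpha=1.8)
cv2.imwrite("pics/c5.png",np.hstack([c(s["image"],264,145),c(t["image"],252,200)]))
```

```text
23.1667 [400.54462064 204.27063427 223.33216512] [ 0.11798109 -1.30668993 -0.15388147]
```

View pics/c5.png

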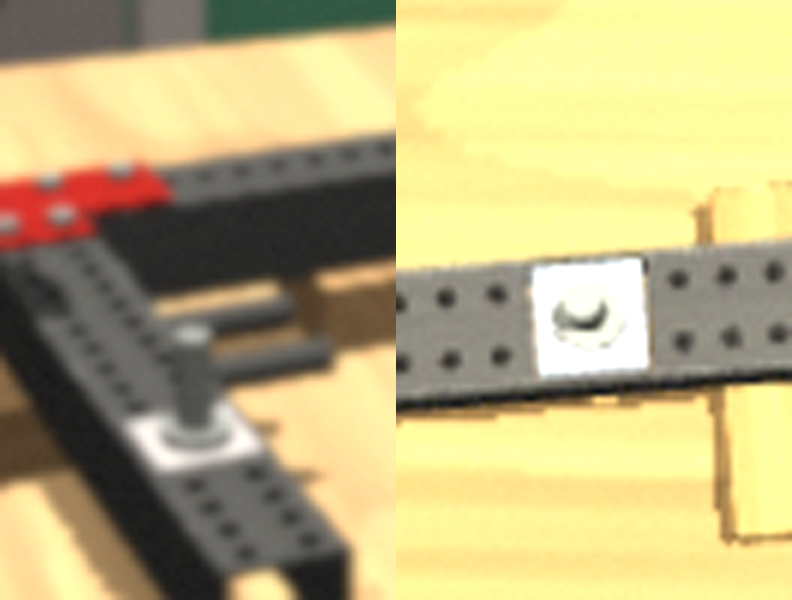

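Both crops show the pin standing upright in the block, with its flange on the bright face: side about (195,435), top about (590,318). The gripper is clear.

```bash
python3 -c "
from bench import r
print(r.hand_in())"
```

```text
the job is handed in; nothing more can be done
None
```

The pin is standing released in the bearing block, and the job is handed in; no verdict was reported.

- **Seating:** The catches took about 5 N to pass. I pressed the flange home with about 12–13 N, under the 25 N limit.
- **Tug:** The pin rose freely by about 8 mm before the catches held. I then pulled at roughly 13–14 N for about 1.3 s and at about 12 N for another second; it stayed retained. These are force readings less about 1 N for the pin's weight and sensor offset.
- **Release:** I lowered the pin back onto the block, opened the fingers and backed off. The last pictures show it upright with its flange on the block and the gripper clear.

- **Not checked:** I never read the bearing joint itself; its lift of about 2 mm is inferred from force.
- **Disagreements:**
  - The camera estimate of the hole was about 2 mm off in y; I corrected it by feel during insertion, with up to 4 N of side force.
  - The finger gap read about 12 mm on the 14 mm stem throughout.
  - About 6 N of side force showed briefly just before release.

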